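# Top up the sprung dish holder

## Robot

A 6-joint arm with a two-finger parallel gripper is mounted at the origin on the work surface. World frame = base frame: x ahead of the robot, y to its left, z up, the work surface at z = 0. Lengths are in mm, angles in rad, forces in N, time in s.
With the tool pointing down it reaches from about 350 to 975 mm from the base axis. Payload 7.1 kg.
Tool frame: the origin (TCP) lies at the very end of the fingers, on their centre line; the grasp point (between the pads) lies 19 mm behind it; x points along the fingers, z is the direction in which the jaws open and shut, and the axes are right-handed (so a half turn about x gives the same grasp; the last joint's range is limited). The gripper opens to 88 mm and grips with 3 to 60 N. Pads are 20 mm wide; open, the fingers measure 115 mm over their backs; the gripper's body (75 mm by 178 mm) begins 61 mm behind the grasp point.
Start: joints at [1.215, 0.423, 1.63, -0, 1.089, -0.019], TCP at [206.511, 589.88, 222.675] pointing down, gripper open.
Joint ranges: [-3, 3], [-0.9, 2.11], [0.09, 2.58], [-1.31, 4.45], [0.11, 2.69], [-2.54, 2.54]. Speed limits (rad/s): [2.39, 2.39, 3.01, 3.14, 3.14, 3.14].

## Interface

Orientations are given as a rotation vector (axis times angle).
In Python, from workcell import * gives the robot as it stands.
- The arm moves only by the shell command python3 -m crank 'ROWS'. ROWS is JSON, a list of rows, each a list of 3 entries, a list of its own where there are three numbers: the shift along the tool's x, y, z in cm, then the turn, a rotation vector about the tool's x, y, z in degrees, then the finger opening in cm, from 0 to 8.78. In form: [[[dx, dy, dz], [rx, ry, rz], claw], ...]. A call has 1 to 5 rows; each row shifts and turns the commanded pose from where the row before left it, along the tool's axes as they then stand; what a row does not reach is not made up. A row lasts 1/8 s, in which the tool goes at most 62.5 mm and 10.7 degrees, less where a joint would pass 70% of its speed; a pose out of reach is approached as far as the arm can. A call with a gripper value outside its range is refused whole. The fingers move at their own pace and stop on an object; the grip force is fixed at half the most. Time passes only in rows, so rows that do not move let the fingers close. It gives the time, the measured TCP pose, the force and the opening at its end, in the units of the state.
- get_obs(): the state, without advancing time (a new reading comes with each control period).
- get_image(name): name is "scene" or "top"; returns a dict with "pixels" (384x512x3 uint8, red, green, blue), "mtx" (3x3 intrinsics, pixels), "D" ([k1, k2, p1, p2, k3] as OpenCV has them; the pictures are not rectified), "view" (4x4, takes a point from world to camera coordinates). Camera axes: x right, y down, z forward; pixel columns grow to the right and rows downward; lengths in mm; the calibration is good to about 2 mm. A picture is of the moment at which its call begins. There is no depth.
- close_job(): hands the job in, once; it reports no verdict.
The state is a dict: "t": time; "qpos": joint angles; "qvel": joint speeds; "joint_torque": joint torques, N m; "ee_pos": TCP position; "orientation": TCP orientation; "ft_force": force on the tool from outside, world axes, zero at the start; "moment": the same for the moment, N m; "width": finger opening in mm.
Only numpy, scipy, OpenCV 4.12 (cv2) and the standard library are available. Lean on these libraries where they do the work, as an engineer would, in place of code of your own. Each camera call takes 0.05 s, during which the arm holds its last target.

## Task

Add the culture dish with the dark red medium to the pile in the sprung holder: the height of the pile is not known, so lower the dish until you feel it rest centred on the top dish, and let go without dropping it or pressing hard. Then swing the hold-down arm over it to its stop and push the arm down by its yellow knob until its pad rests on the dish and holds it gently. Leave the other dishes and things on the bench where they are.

Things in the scene. Friction and masses are not known exactly. Their poses are not given: they have to be found in the camera images.
- dish_red_center (a point): The dish to add, with dark red medium: culture dish, a flat closed round box 56 mm across and 15 mm high, 22 to 40 g, loose and flat on the bench; this point is its centre, 7.5 mm above its underside. Its z axis points up.
- pile_axis (a point): Centre of the mouth of the holder's round blue sleeve (74 mm outside diameter), 50 mm above the bench, on the axis of the pile. The pile is a column of cream-coloured dishes, 56 mm across, that stands out of the sleeve by an unknown 20 to 65 mm (differs every time). It rides on a spring: its top gives about 1 mm per 2 N and comes back; more than 18 N on the added dish would crack it. x axis: level, from the pile towards the column; z up.
- holder: The fixed holder: grey foot 12 mm high (discs of 100 mm round the pile and 56 mm round the column, joined by a bar 44 mm wide), sleeve and pile, and a steel column of 16 mm diameter, 218 mm high, standing 110 mm from the pile axis along the holder's +x. Origin on the bench under the pile axis.
- clamp: Black collar that carries the hold-down arm and slides down the column, arm included; origin on the column's axis at mid-height of the arm. It starts 163 to 178 mm above the bench; it stays at any height; sliding it down takes about 4 N, lifting it about 7 N. The rubber pad's underside (36 mm across, below the knob) is 18 mm below this origin, the knob's top 35 mm above it.
- clamp_arm (a joint): Swing of the hold-down arm about the column, rad: 0 = at its stop, pad exactly over the pile; grows as it swings away clockwise seen from above (towards the holder's +y side). Starts at 1.25 to 1.6, moves with a light push (under 1 N at the knob) and stays where left.
- knob_top (a point): Centre of the flat top of the yellow knob on the end of the hold-down arm: upright round knob of 30 mm diameter, 30 mm high, 110 mm from the column's axis, straight above the pad. The knob can be pushed sideways, pinched or pressed from above.
- dish_green_center (a point): Bystander with green medium: culture dish, a flat closed round box 56 mm across and 15 mm high, 22 to 40 g, loose and flat on the bench; this point is its centre, 7.5 mm above its underside. 
- dish_yellow_center (a point): Bystander with yellow medium: culture dish, a flat closed round box 56 mm across and 15 mm high, 22 to 40 g, loose and flat on the bench; this point is its centre, 7.5 mm above its underside. 
- bottle_clear: Bystander: white bottle with a red cap, 48 mm across, 115 mm high; origin at the centre of its underside.
- bottle_dark: Bystander: black bottle, 48 mm across, 115 mm high; origin at the centre of its underside.
- timer: Bystander: flat white timer with grey keys, 62 x 100 x 18 mm; origin at the centre of its underside.
- trough: Bystander: open white reagent trough, 50 x 130 x 35 mm; origin at the centre of its underside.
Mind the look-alikes: they are no part of the job. Leave any blue or purple look-alike of the part that bears dish_red_center alone.

How it is judged (in metres and radians):
On the way, in this order (a step that is already met when the one before it is completed fails the run):
1. the red dish rests level and centred on the pile, let go (horizontal distance between dish_red_center and pile_axis below 0.01 m and angle between dish_red_center's own z axis and vertical below 0.1 rad and contact force between dish_red and holder above 0.05 N and contact force between the fingers and dish_red below 0.05 N and linear speed of dish_red below 0.02 m/s), for 0.2 s.
2. the hold-down arm is over the red dish and its pad presses on it (value of joint clamp_arm below 0.12 rad and contact force between clamp and dish_red above 0.5 N), for 0.1 s.
At the end, for the whole second after the job is handed in: The red dish lies on the pile, its centre within 10 mm of the pile axis, level within 0.1 rad, at rest and let go; the hold-down arm is swung in to within 0.12 rad of its stop and, untouched, its pad keeps pressing on the dish with more than 0.5 N (all of step 1 and all of step 2 and contact force between the fingers and clamp below 0.05 N).
It fails at once if the red dish is dropped (falls free faster than 0.3 m/s, about 5 mm of fall) (contact force between the fingers and dish_red below 0.02 N and linear speed of dish_red above 0.3 m/s).
It fails at once if the red dish is pressed on the pile with more than 18 N (contact force between dish_red and holder above 18 N).
It fails at once if the pad is pressed on the red dish with more than 18 N (contact force between clamp and dish_red above 18 N).
It fails at once if another dish or a bystander is moved by more than 20 mm (distance of any of dish_green_center, dish_yellow_center, bottle_clear, bottle_dark, timer, trough from where it was at the start of the episode above 0.02 m).
It also fails if it takes over 61 s, if anything falls off the work surface, if the arm or the gripper's body presses on something with over 40 N, if the wrist force passes 120 N, or if a joint passes its speed limit or range.

## Working session

There is one attempt and no reset: what is moved stays moved. The work goes in short steps, Python scripts to look and compute and a shell command to move; the robot and the scene stay as the last step left them, time stands still between calls to the robot, and variables do not carry over. Pictures are saved under pics/ and viewed, and the job is handed in when it is done.

```bash
ls; mkdir -p pics; python3 - <<'E'
from workcell import *
import cv2
for n in("scene","top"):
    im=get_image(n); cv2.imwrite(f"pics/{n}0.png",im["pixels"][:,:,::-1])
    print(n,im["mtx"],im["D"],im["view"])
print(get_obs())
E
```

```text
pics
scene [[482.70520826   0.         250.14910969]
 [  0.         482.70520826 179.01010388]
 [  0.           0.           1.        ]] [-0.18950232  0.          0.          0.          0.        ] [[ 5.00925514e-02  9.98729381e-01 -5.50991066e-03 -6.96572042e+01]
 [ 6.97743103e-01 -3.89423905e-02 -7.15288790e-01 -2.78828592e+02]
 [-7.14594499e-01  3.19861383e-02 -6.98807261e-01  1.74991038e+03]
 [ 0.00000000e+00  0.00000000e+00  0.00000000e+00  1.00000000e+00]]
top [[404.83932852   0.         251.17451463]
 [  0.         404.83932852 188.73922814]
 [  0.           0.           1.        ]] [-0.05048318  0.          0.          0.          0.        ] [[-2.81317364e-02 -9.99498048e-01 -1.45690446e-02  4.38596239e+01]
 [-9.93313015e-01  2.95843400e-02 -1.11597583e-01  5.36603298e+02]
 [ 1.11972582e-01  1.13321878e-02 -9.93646679e-01  1.03931525e+03]
 [ 0.00000000e+00  0.00000000e+00  0.00000000e+00  1.00000000e+00]]
{'t': 0.1, 'qpos': array([ 1.21504772e+00,  4.23793605e-01,  1.63058608e+00, -3.02521282e-05,
        1.08860030e+00, -1.90124924e-02]), 'qvel': array([-0.00015773, -0.00109059, -0.00265938, -0.00073525,  0.0011057 ,
        0.00168669]), 'joint_torque': array([ 4.44158413e-04, -5.45614314e+01, -2.74323857e+01,  6.45588362e-02,
        1.88683852e-02, -3.96240625e-05]), 'ee_pos': array([206.32441376, 589.43991665, 221.97201246]), 'orientation': array([-0.95849727,  1.35105075,  0.95716765]), 'ft_force': array([0.7602888 , 0.68668654, 0.84594583]), 'moment': array([-0.00749819, -0.01570663,  0.06584776]), 'width': 88.13282022862312}
```

View pics/scene0.png

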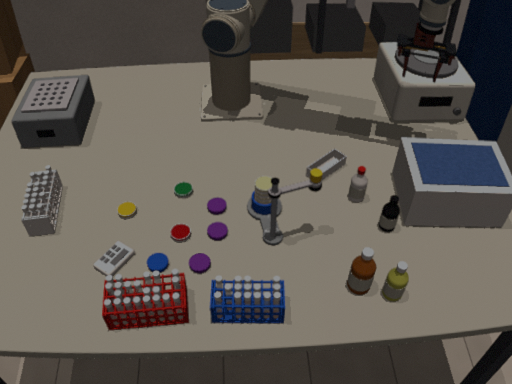

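View pics/top0.png

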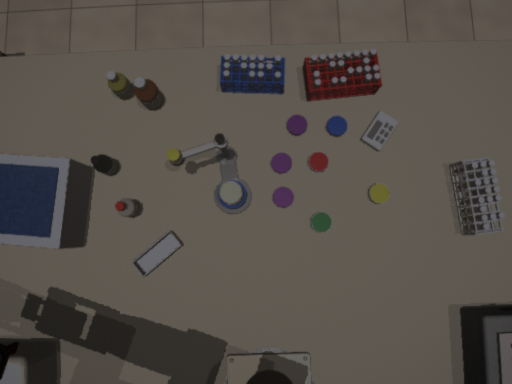

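The scene view has the red dish at about (180,232), the pile at (264,190), the knob at (316,175) and the column top at (275,183). The top view has the red dish at (318,161), the pile top at (231,191) and the knob at (176,157). I'll measure from colour masks next.

```bash
cat > h.py <<'E'
from workcell import *
import cv2, numpy as np
def cast(im,uv,z):
    p=cv2.undistortPoints(np.array([[uv]],float),im["mtx"],im["D"])[0,0]
    V=im["view"];R=V[:3,:3];t=V[:3,3];c=-R.T@t;d=R.T@np.array([*p,1])
    return c+d*(z-c[2])/d[2]
def ray(im,uv):
    p=cv2.undistortPoints(np.array([[uv]],float),im["mtx"],im["D"])[0,0]
    V=im["view"];R=V[:3,:3];t=V[:3,3];d=R.T@np.array([*p,1]);return -R.T@t,d/np.linalg.norm(d)
def tri(a,ua,b,ub):
    c1,d1=ray(a,ua);c2,d2=ray(b,ub)
    s=np.linalg.lstsq(np.c_[d1,-d2],c2-c1,rcond=None)[0]
    p,q=c1+s[0]*d1,c2+s[1]*d2;return (p+q)/2,np.linalg.norm(p-q)
def proj(im,P):
    V=im["view"];r,_=cv2.Rodrigues(V[:3,:3]);return cv2.projectPoints(np.array([P],float),r,V[:3,3],im["mtx"],im["D"])[0][0,0]
def blobs(im,lo,hi,box,minA=15):
    h=cv2.cvtColor(im["pixels"],cv2.COLOR_RGB2HSV);m=cv2.inRange(h,np.array(lo),np.array(hi))
    x0,y0,x1,y1=box;k=np.zeros_like(m);k[y0:y1,x0:x1]=m[y0:y1,x0:x1]
    n,_,s,c=cv2.connectedComponentsWithStats(k)
    return [(c[i].round(1).tolist(),s[i].tolist()) for i in range(1,n) if s[i][4]>=minA]
E
python3 - <<'E'
from h import *
S=get_image("scene");T=get_image("top")
for n,im,b in(("S",S,(240,150,340,260)),("T",T,(150,110,260,230))):
    c=im["pixels"][b[1]:b[3],b[0]:b[2]][:,:,::-1]
    cv2.imwrite(f"pics/z{n}.png",cv2.resize(c,None,fx=5,fy=5,interpolation=cv2.INTER_CUBIC))
print("redS",blobs(S,(170,90,60),(180,255,255),(160,215,200,250)),blobs(S,(0,120,60),(6,255,255),(160,215,200,250)))
print("redT",blobs(T,(170,90,60),(180,255,255),(300,145,335,180)),blobs(T,(0,120,60),(6,255,255),(300,145,335,180)))
print("blueS",blobs(S,(105,100,40),(125,255,255),(240,180,290,220)))
print("blueT",blobs(T,(105,80,40),(125,255,255),(205,170,260,220)))
print("creamS",blobs(S,(20,30,140),(35,130,255),(250,170,280,205)))
print("creamT",blobs(T,(20,30,140),(35,130,255),(215,175,250,210)))
print("yelS",blobs(S,(22,150,100),(34,255,255),(300,160,330,195)))
print("yelT",blobs(T,(22,150,100),(34,255,255),(165,145,190,175)))
E
```

```text
redS [([180.2, 231.6], [171, 225, 18, 13, 71])] [([179.9, 231.2], [171, 225, 19, 14, 129])]
redT [] [([318.4, 161.2], [310, 153, 18, 18, 257])]
blueS [([260.5, 206.6], [252, 192, 20, 23, 215])]
blueT [([234.8, 198.6], [218, 181, 28, 28, 143])]
creamS [([263.4, 182.6], [256, 177, 15, 13, 149])]
creamT []
yelS [([315.7, 172.3], [311, 168, 11, 9, 74])]
yelT []
```

```bash
python3 -m crank --help 2>&1 | head -20; ls pics
```

```text
invalid input: not JSON, or not a number
scene0.png
top0.png
zS.png
zT.png
```

View pics/zS.png

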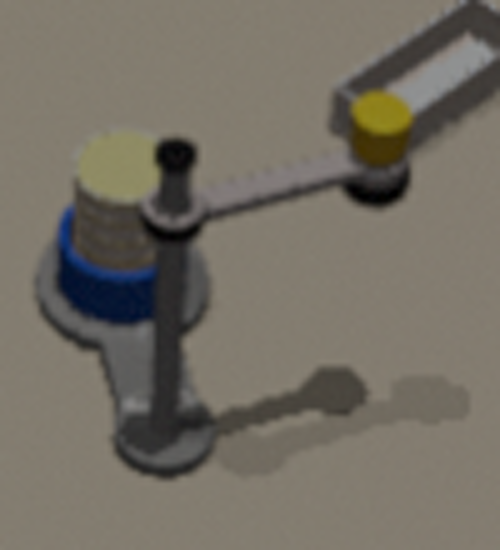

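View pics/zT.png

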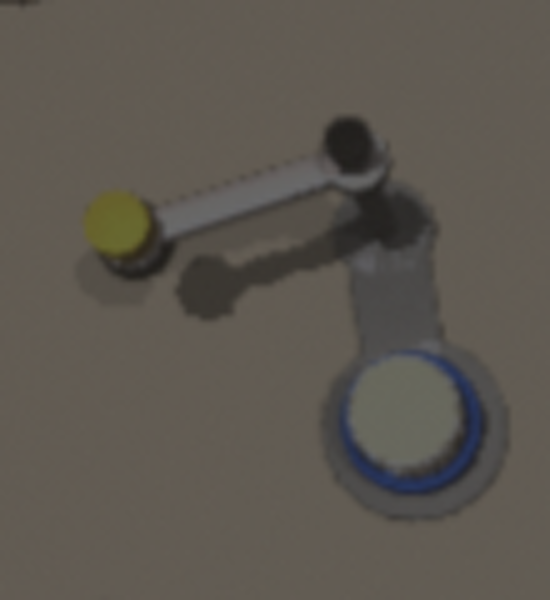

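The close-ups give these positions:

| Feature | Scene px | Top px |
|---|---|---|
| Pile top centre | (263.5,182.6) | (230.2,192.8) |
| Knob top centre | (315.6,172) | (173,154.2) |
| Column cap | about (274.9,180) | (219.6,137.6) |

I'll triangulate from these.

```bash
python3 - <<'E'
from h import *
S=get_image("scene");T=get_image("top")
for n,a,b in(("pile",(263.5,182.6),(230.2,192.8)),("knob",(315.6,172),(173,154.2)),("col",(274.9,180),(219.6,137.6)),("red",(180,231.3),(318.4,161.2))):
    p,e=tri(S,a,T,b);print(n,p.round(1),round(e,1))
# pixel contours in top view: sleeve outer, cream
h=cv2.cvtColor(T["pixels"],cv2.COLOR_RGB2HSV)
print(h[192,230],h[154,173],h[193,245])
print(blobs(T,(20,15,90),(45,120,255),(215,175,250,210)),blobs(T,(22,120,80),(34,255,255),(165,145,190,175)))
print("red cast",cast(S,(180,231.3),15),cast(T,(318.4,161.2),15))
# foot disc centre, base z=12
g=lambda U,V:((U+.5)/5-.5+150,(V+.5)/5-.5+110)
print("foot",cast(T,g(415,430),12),"sleeve",cast(T,g(412,421),50), "colfoot", cast(T,g(390,228),12))
for n,v,bb in(("green",(321,222),None),("purple1",(283,197),None),("purple2",(281,163),None),("purple3",(297,125),None),("blue",(337,126),None),("yel",(379,194),None)):
    print(n,cast(T,v,15).round(0))
print("bottle red cap",tri(S,(361.5,170),T,(121,207)),"black",tri(S,(394,201),T,(101,160)))
E
```

```text
pile [521.2  80.  100.6] 0.9
knob [600.4 200.1 208.7] 3.2
col [632.4  95.5 218.3] 5.5
red [ 608.8 -153.1   14.4] 4.0
[ 30  25 103] [ 29 141 103] [112 132  81]
[([230.3, 191.8], [220, 182, 22, 20, 333])] [([172.9, 154.3], [167, 149, 13, 12, 120])]
red cast [ 609.52555272 -150.96483756   15.        ] [ 608.73868301 -154.99267975   15.        ]
foot [522.67287244  78.89089595  12.        ] sleeve [523.72027477  78.13493312  50.        ] colfoot [633.28170961  89.96325674  12.        ]
green [ 445. -154.   15.]
purple1 [515. -56.  15.]
purple2 [607. -54.  15.]
purple3 [ 711. -101.   15.]
blue [ 705. -211.   15.]
yel [ 515. -313.   15.]
bottle red cap (array([493.58527415, 353.36489845, 106.38391374]), np.float64(7.201626119779549)) black (array([614.40662279, 411.59631397, 103.02398777]), np.float64(16.425455394204512))
```

```bash
cat > mv.py <<'E'
import sys
from h import *
from scipy.spatial.transform import Rotation as Ro
# target: x y z, jaw yaw in deg (direction of tool z in world)
o=get_obs();p=o["ee_pos"];R=Ro.from_rotvec(o["orientation"]).as_matrix()
print("t",round(o["t"],2),"p",p.round(1),"f",o["ft_force"].round(2),"w",round(o["width"],1));print(R.round(3))
if len(sys.argv)>3:
    d=R.T@(np.array(list(map(float,sys.argv[1:4])))-p);print("shift cm (current axes)",(d/10).round(2))
if len(sys.argv)>4:
    a=np.radians(float(sys.argv[4]));z=np.array([np.cos(a),np.sin(a),0]);x=np.array([0,0,-1.]);Rt=np.c_[x,np.cross(z,x),z]
    print("turn deg",np.degrees(Ro.from_matrix(R.T@Rt).as_rotvec()).round(1)); print("shift in TARGET axes",(Rt.T@(R@d)/10).round(2))
E
python3 mv.py 609 -153 120 90; python3 mv.py 609 -153 120 -90
```

```text
t 0.3 p [206.4 589.7 222.4] f [ 0.36 -1.11 -0.56] w 87.3
[[-0.    -0.944  0.33 ]
 [-0.     0.33   0.944]
 [-1.     0.    -0.001]]
shift cm (current axes) [ 10.27 -62.54 -56.79]
turn deg [-19.3  -0.   -0. ]
shift in TARGET axes [ 10.24 -40.26 -74.27]
t 0.3 p [206.4 589.7 222.4] f [ 0.36 -1.11 -0.56] w 87.3
[[-0.    -0.944  0.33 ]
 [-0.     0.33   0.944]
 [-1.     0.    -0.001]]
shift cm (current axes) [ 10.27 -62.54 -56.79]
turn deg [160.7  -0.    0. ]
shift in TARGET axes [10.24 40.26 74.27]
```

```bash
python3 -m crank '[[[-0.5,0,0],[-9.65,0,0],8.7],[[-0.5,0,0],[-9.65,0,0],8.7],[[0,-2.5,-5],[0,0,0],8.7],[[0,-2.5,-5],[0,0,0],8.7],[[0,-2.5,-5],[0,0,0],8.7]]'; python3 mv.py 609 -153 120 90
```

```text
t: 0.92
ee_pos: [282.0, 438.4, 232.7]
orientation: [-1.21, 1.209, 1.21]
ft_force: [0.8, -0.3, 0.4]
width: 87.0
t 0.93 p [282.  438.4 232.7] f [ 0.84 -0.31  0.37] w 87.0
[[ 0.    -1.    -0.001]
 [ 0.    -0.001  1.   ]
 [-1.    -0.     0.   ]]
shift cm (current axes) [ 11.27 -32.66 -59.17]
turn deg [0. 0. 0.]
shift in TARGET axes [ 11.27 -32.7  -59.14]
```

```bash
python3 -m crank '[[[0,-2.5,-5],[0,0,0],8.7],[[0,-2.5,-5],[0,0,0],8.7],[[0,-2.5,-5],[0,0,0],8.7],[[0,-2.5,-5],[0,0,0],8.7],[[0,-2.5,-5],[0,0,0],8.7]]';python3 -m crank '[[[0,-2.5,-5],[0,0,0],8.7],[[0,-2.5,-5],[0,0,0],8.7],[[0,-2.5,-5],[0,0,0],8.7],[[0,-2.5,-5],[0,0,0],8.7],[[0,-2.5,-5],[0,0,0],8.7]]'; python3 mv.py 609 -153 60 90
```

```text
t: 1.55
ee_pos: [407.2, 188.3, 233.0]
orientation: [-1.209, 1.208, 1.209]
ft_force: [-0.3, -0.0, 0.0]
width: 87.4
t: 2.17
ee_pos: [532.2, -62.0, 232.9]
orientation: [-1.209, 1.209, 1.209]
ft_force: [1.2, -0.1, 0.6]
width: 87.1
t 2.17 p [532.2 -62.  232.9] f [ 1.17 -0.11  0.6 ] w 87.1
[[ 0. -1.  0.]
 [ 0.  0.  1.]
 [-1. -0.  0.]]
shift cm (current axes) [17.29 -7.67 -9.1 ]
turn deg [-0.  0.  0.]
shift in TARGET axes [17.29 -7.68 -9.1 ]
```

```bash
python3 -m crank '[[[0,-3.84,-4.55],[0,0,0],8.7],[[0,-3.84,-4.55],[0,0,0],8.7],[[5,0,0],[0,0,0],8.7],[[5,0,0],[0,0,0],8.7],[[5,0,0],[0,0,0],8.7]]'; python3 -m crank '[[[0,0,0],[0,0,0],8.7]]'; python3 - <<'E'
from h import *
print(get_obs()["ee_pos"])
for n,b in(("scene",(120,180,260,290)),("top",(270,110,380,220))):
    im=get_image(n);c=im["pixels"][b[1]:b[3],b[0]:b[2]][:,:,::-1]
    cv2.imwrite(f"pics/a{n}.png",cv2.resize(c,None,fx=5,fy=5,interpolation=cv2.INTER_CUBIC))
    print(proj(im,(609,-153,15)),proj(im,get_obs()["ee_pos"]))
E
```

```text
t: 2.8
ee_pos: [608.4, -151.4, 81.3]
orientation: [-1.209, 1.209, 1.208]
ft_force: [-0.1, 0.6, -0.3]
width: 86.8
t: 2.92
ee_pos: [605.3, -150.3, 79.0]
orientation: [-1.204, 1.213, 1.216]
ft_force: [-0.1, 0.1, -0.4]
width: 87.1
[ 605.273066   -150.32686109   78.99208835]
[179.26213676 231.17739567] [177.26663718 214.38449445]
[317.65810531 161.12616205] [320.97836966 156.30889679]
```

```bash
python3 -m crank '[[[0,0,0],[0,0,0],8.7]]';python3 mv.py 609 -153 3 90
```

```text
t: 3.15
ee_pos: [610.1, -151.5, 85.3]
orientation: [-1.212, 1.207, 1.206]
ft_force: [-0.4, -0.2, -0.1]
width: 87.2
t 3.15 p [ 610.1 -151.5   85.3] f [-0.45 -0.2  -0.07] w 87.2
[[ 0.004 -1.    -0.   ]
 [-0.001 -0.     1.   ]
 [-1.    -0.004 -0.001]]
shift cm (current axes) [ 8.23  0.14 -0.14]
turn deg [ 0.  -0.1  0.2]
shift in TARGET axes [ 8.23  0.11 -0.15]
```

View pics/ascene.png

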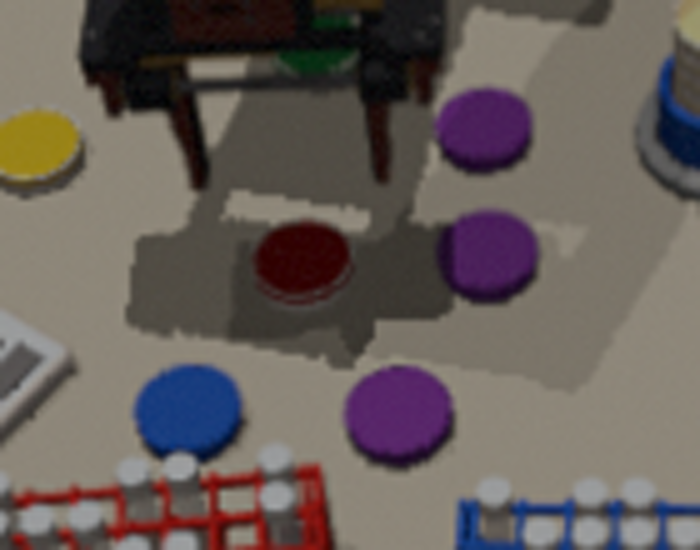

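View pics/atop.png

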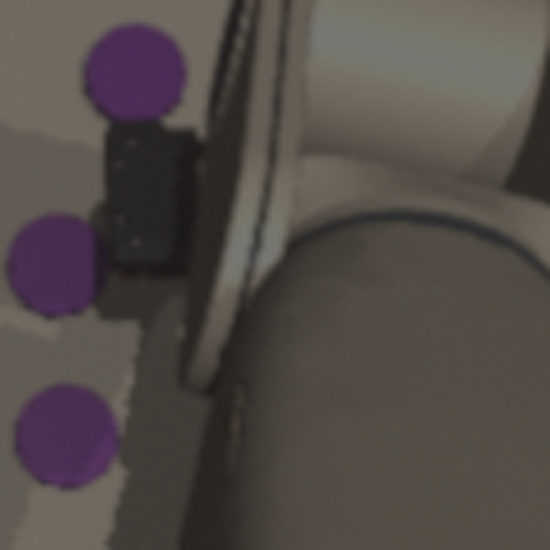

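The scene view shows the open fingers above the red dish, which is at (180,232). The fingertip midpoint projects within about 3 mm of the calibration, and the jaws are clear of the purple dishes. I'll descend, slowing at the end.

```bash
python3 -m crank '[[[2.5,0,-0.2],[0,0,0],8.7],[[2.5,0,0],[0,0,0],8.7],[[1.5,0,0],[0,0,0],8.7],[[0.7,0,0],[0,0,0],8.7],[[0,0,0],[0,0,0],8.7]]'; python3 -m crank '[[[0,0,0],[0,0,0],8.7],[[0,0,0],[0,0,0],8.7]]'; python3 mv.py 609 -153.5 3 90
```

```text
t: 3.78
ee_pos: [608.7, -153.1, 11.1]
orientation: [-1.21, 1.209, 1.209]
ft_force: [0.7, -0.5, -0.1]
width: 87.0
t: 4.03
ee_pos: [608.8, -153.2, 11.4]
orientation: [-1.21, 1.209, 1.208]
ft_force: [0.6, 0.0, 0.4]
width: 86.8
t 4.03 p [ 608.8 -153.2   11.4] f [0.63 0.02 0.39] w 86.8
[[ 0.001 -1.    -0.   ]
 [-0.    -0.     1.   ]
 [-1.    -0.001 -0.   ]]
shift cm (current axes) [ 0.84 -0.02 -0.03]
turn deg [ 0.  -0.   0.1]
shift in TARGET axes [ 0.84 -0.02 -0.03]
```

```bash
python3 -m crank '[[[0.4,0,0],[0,0,0],8.7],[[0.4,0,0],[0,0,0],8.7],[[0,0,0],[0,0,0],6.2],[[0,0,0],[0,0,0],5],[[0,0,0],[0,0,0],4.5]]'; python3 -m crank '[[[0,0,0],[0,0,0],4.5],[[0,0,0],[0,0,0],4.5],[[0,0,0],[0,0,0],4.5]]'
```

```text
t: 4.65
ee_pos: [608.4, -153.1, 2.7]
orientation: [-1.209, 1.209, 1.209]
ft_force: [0.1, -1.5, 0.3]
width: 60.5
t: 5.03
ee_pos: [608.4, -153.1, 2.8]
orientation: [-1.209, 1.209, 1.209]
ft_force: [-1.2, -0.9, 0.4]
width: 55.0
```

```bash
python3 -m crank '[[[-0.5,0,0],[0,0,0],4.5],[[-1.5,0,0],[0,0,0],4.5],[[-3,0,0],[0,0,0],4.5],[[-4,0,0],[0,0,0],4.5],[[-3,0,0],[0,0,0],4.5]]'; python3 -m crank '[[[-2,1,0],[0,0,0],4.5],[[-0.7,1.3,2],[0,0,0],4.5],[[0,1.3,3],[0,0,0],4.5]]';python3 mv.py 521.4 79.5 150 90
```

```text
t: 5.65
ee_pos: [609.0, -153.3, 125.5]
orientation: [-1.211, 1.208, 1.207]
ft_force: [0.4, -0.3, -0.9]
width: 54.9
t: 6.02
ee_pos: [571.6, -102.2, 150.5]
orientation: [-1.209, 1.209, 1.208]
ft_force: [0.4, 1.0, 0.0]
width: 55.3
t 6.03 p [ 571.6 -102.2  150.5] f [0.4  0.96 0.01] w 55.3
[[ 0.001 -1.     0.001]
 [-0.     0.001  1.   ]
 [-1.    -0.001 -0.   ]]
shift cm (current axes) [ 0.04  5.04 18.16]
turn deg [-0.1 -0.   0.1]
shift in TARGET axes [ 0.05  5.02 18.17]
```

```bash
python3 -m crank '[[[0,1.3,3.5],[0,0,0],4.5],[[0,1.3,4],[0,0,0],4.5],[[0,1.2,4],[0,0,0],4.5],[[0,1,3.5],[0,0,0],4.5],[[0,0.2,2],[0,0,0],4.5]]'; python3 -m crank '[[[0,0,1.1],[0,0,0],4.5],[[0,0,0],[0,0,0],4.5],[[0,0,0],[0,0,0],4.5],[[0,0,0],[0,0,0],4.5]]';python3 mv.py 521.4 79.5 150 90; python3 - <<'E'
from h import *
for n,b in(("scene",(210,120,350,230)),("top",(160,110,290,220))):
    im=get_image(n);c=im["pixels"][b[1]:b[3],b[0]:b[2]][:,:,::-1]
    cv2.imwrite(f"pics/b{n}.png",cv2.resize(c,None,fx=5,fy=5,interpolation=cv2.INTER_CUBIC))
    P=get_obs()["ee_pos"];print(proj(im,P),proj(im,P+[0,0,12]))
    print(blobs(im,(0,110,40),(8,255,255),b),blobs(im,(170,110,40),(180,255,255),b))
E
```

```text
t: 6.65
ee_pos: [520.0, 69.3, 149.4]
orientation: [-1.21, 1.209, 1.212]
ft_force: [0.5, 0.1, -1.4]
width: 55.5
t: 7.15
ee_pos: [522.4, 77.2, 149.6]
orientation: [-1.208, 1.21, 1.209]
ft_force: [-0.1, 0.2, 0.2]
width: 55.5
t 7.15 p [522.4  77.2 149.6] f [-0.07  0.24  0.16] w 55.5
[[-0.    -1.     0.001]
 [-0.     0.001  1.   ]
 [-1.     0.    -0.   ]]
shift cm (current axes) [-0.04  0.1   0.23]
turn deg [-0.1 -0.  -0. ]
shift in TARGET axes [-0.04  0.1   0.23]
[262.57860234 169.78146472] [262.63496722 166.44944042]
[([263.0, 166.6], [254, 161, 20, 14, 127])] [([258.9, 166.3], [254, 162, 10, 10, 31]), ([267.7, 165.8], [264, 162, 8, 8, 25])]
[229.74283335 190.14010694] [229.39507465 189.58005945]
[] []
```

View pics/bscene.png

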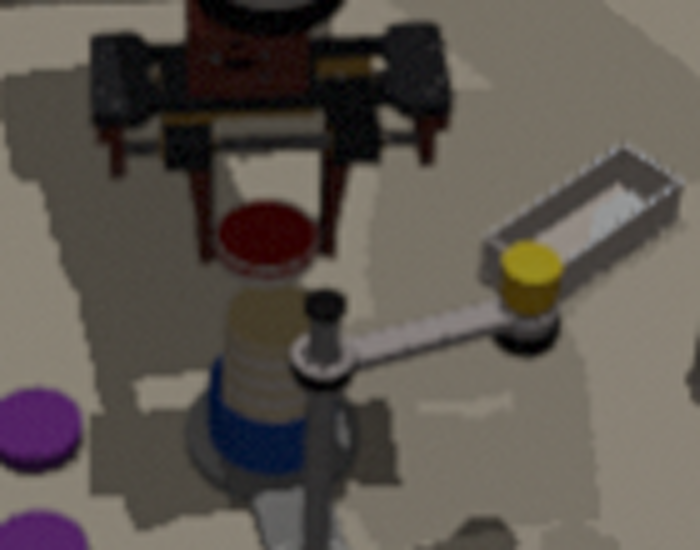

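View pics/btop.png

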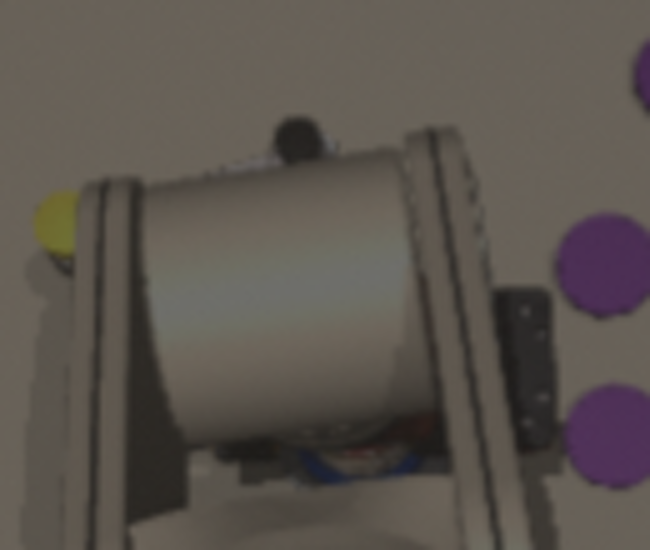

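The scene view shows the dish held level, with its top centre at (263,166.5), above the pile top at (263.5,182.6). The top view is hidden by the arm. Next I'll compare the two in the scene camera.

```bash
python3 - <<'E'
from h import *
im=get_image("scene");print("dish",cast(im,(263.0,166.5),161.6),get_obs()["ee_pos"])
for z in(96,100.6,105):print(z,cast(im,(263.5,182.6),z))
E
python3 mv.py 521.8 79 125
```

```text
dish [522.60484954  78.18231769 161.6       ] [522.41182966  77.38965631 149.64477798]
96 [516.57189542  80.82415132  96.        ]
100.6 [521.19631481  80.43667641 100.6       ]
105 [525.61967249  80.06604823 105.        ]
t 7.3 p [522.4  77.4 149.6] f [ 0.3  -0.06  0.16] w 55.8
[[-0.    -1.     0.001]
 [-0.     0.001  1.   ]
 [-1.     0.    -0.   ]]
shift cm (current axes) [2.46 0.06 0.16]
```

```bash
python3 -m crank '[[[1,0.05,0.19],[0,0,0],4.5],[[1.5,0,0],[0,0,0],4.5],[[0.8,0,0],[0,0,0],4.5],[[0,0,0],[0,0,0],4.5],[[0,0,0],[0,0,0],4.5]]';  python3 -m crank '[[[0.2,0,0],[0,0,0],4.5],[[0.2,0,0],[0,0,0],4.5],[[0,0,0],[0,0,0],4.5]]'; for i in 1 2 3; do python3 -m crank '[[[0,0,0],[0,0,0],4.5]]' | grep ft; done
```

```text
t: 7.92
ee_pos: [522.0, 79.8, 116.6]
orientation: [-1.209, 1.209, 1.209]
ft_force: [-0.5, -0.3, -0.2]
width: 55.3
t: 8.3
ee_pos: [521.8, 79.8, 112.6]
orientation: [-1.209, 1.209, 1.209]
ft_force: [0.7, -0.3, 0.3]
width: 55.4
ft_force: [0.5, -0.5, 0.6]
ft_force: [0.9, -0.5, -1.3]
ft_force: [0.1, -0.3, -0.8]
```

```bash
f(){ grep -E "ee_pos|ft"; }; python3 -m crank '[[[0.2,0,0],[0,0,0],4.5],[[0.2,0,0],[0,0,0],4.5],[[0,0,0],[0,0,0],4.5]]'|f; python3 -m crank '[[[0.1,0,0],[0,0,0],4.5],[[0,0,0],[0,0,0],4.5]]'|f;
```

```text
ee_pos: [521.7, 79.8, 108.4]
ft_force: [-0.1, -0.0, -0.8]
ee_pos: [521.8, 79.8, 107.6]
ft_force: [0.7, 0.7, -0.1]
```

```bash
f(){ grep -E "ee_pos|ft"; }; python3 -m crank '[[[0.1,0,0],[0,0,0],4.5],[[0,0,0],[0,0,0],4.5]]'|f; python3 -m crank '[[[0.1,0,0],[0,0,0],4.5],[[0,0,0],[0,0,0],4.5]]'|f
```

```text
ee_pos: [521.8, 79.8, 106.6]
ft_force: [-0.8, 0.0, -1.4]
ee_pos: [521.8, 79.8, 105.6]
ft_force: [0.6, 0.1, -0.4]
```

```bash
f(){ grep -E "ee_pos|ft"; }; for i in 1; do python3 -m crank '[[[0.1,0,0],[0,0,0],4.5],[[0,0,0],[0,0,0],4.5]]'|f; python3 -m crank '[[[0,0,0],[0,0,0],4.5]]'|f;  python3 -m crank '[[[0.1,0,0],[0,0,0],4.5],[[0,0,0],[0,0,0],4.5]]'|f; python3 -m crank '[[[0,0,0],[0,0,0],4.5]]'|f; done
```

```text
ee_pos: [521.8, 79.8, 104.6]
ft_force: [-0.3, 0.3, -0.1]
ee_pos: [521.8, 79.8, 104.7]
ft_force: [0.1, -0.9, 1.1]
ee_pos: [521.9, 79.8, 103.7]
ft_force: [0.1, 0.2, 0.1]
ee_pos: [521.9, 79.8, 103.7]
ft_force: [0.8, 1.6, 0.0]
```

```bash
f(){ grep -E "ee_pos|ft"; }; python3 -m crank '[[[0.1,0,0],[0,0,0],4.5],[[0,0,0],[0,0,0],4.5]]'|f; python3 -m crank '[[[0,0,0],[0,0,0],4.5]]'|f;  python3 -m crank '[[[0.1,0,0],[0,0,0],4.5],[[0,0,0],[0,0,0],4.5]]'|f; python3 -m crank '[[[0,0,0],[0,0,0],4.5]]'|f
```

```text
ee_pos: [521.9, 79.8, 102.7]
ft_force: [-0.4, -1.1, 1.6]
ee_pos: [521.9, 79.8, 102.8]
ft_force: [-0.7, 0.7, 2.1]
ee_pos: [521.9, 79.8, 101.8]
ft_force: [-0.2, 0.1, 3.8]
ee_pos: [521.9, 79.8, 101.8]
ft_force: [-1.0, 0.1, 3.8]
```

I felt contact at a tip height of about 103.5 mm, and the force now reads 3.8 N. I'll ease it to about 1 N, check the picture, then release.

```bash
f(){ grep -E "ee_pos|ft|wid"; }; python3 -m crank '[[[-0.13,0,0],[0,0,0],4.5],[[0,0,0],[0,0,0],4.5]]'|f; for i in 1 2 3; do python3 -m crank '[[[0,0,0],[0,0,0],4.5]]'|f; done; python3 - <<'E'
from h import *
b=(210,120,350,230);im=get_image("scene");c=im["pixels"][b[1]:b[3],b[0]:b[2]][:,:,::-1]
cv2.imwrite("pics/c.png",cv2.resize(c,None,fx=5,fy=5,interpolation=cv2.INTER_CUBIC))
E
```

```text
ee_pos: [521.9, 79.8, 103.0]
ft_force: [1.5, 0.4, 1.4]
width: 55.2
ee_pos: [521.9, 79.8, 103.0]
ft_force: [1.2, 0.5, 1.9]
width: 55.3
ee_pos: [521.9, 79.8, 102.9]
ft_force: [0.1, 0.6, 2.3]
width: 55.4
ee_pos: [521.9, 79.8, 103.0]
ft_force: [1.0, 0.3, 0.9]
width: 55.4
```

View pics/c.png

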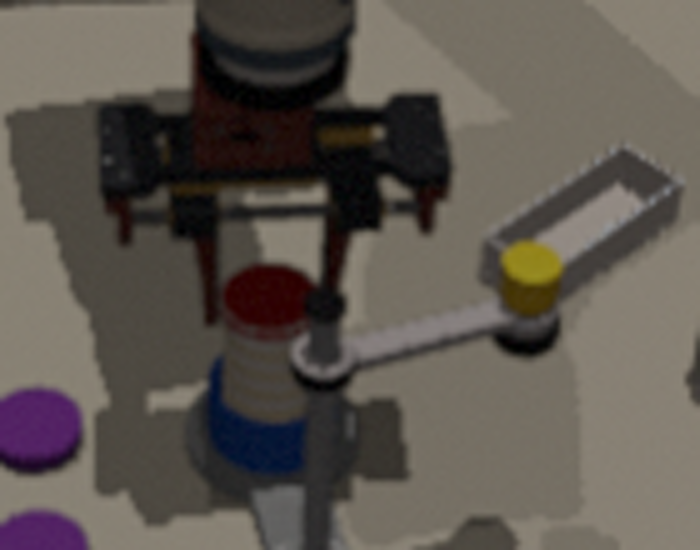

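The dish sits flush and centred on the pile, with its left and right edges in line with the column below. Releasing.

```bash
python3 -m crank '[[[0,0,0],[0,0,0],5.7],[[0,0,0],[0,0,0],5.9],[[0,0,0],[0,0,0],6.2],[[0,0,0],[0,0,0],7],[[0,0,0],[0,0,0],7.5]]'; python3 -m crank '[[[0,0,0],[0,0,0],7.8],[[0,0,0],[0,0,0],7.8],[[0,0,0],[0,0,0],7.8]]'; python3 -m crank '[[[-0.5,0,0],[0,0,0],7.8],[[-1.5,0,0],[0,0,0],7.8],[[-3,0,0],[0,0,0],7.8],[[-4,0,0],[0,0,0],7.8],[[-4,0,0],[0,0,0],7.8]]'
```

```text
t: 12.6
ee_pos: [521.8, 79.8, 103.0]
orientation: [-1.209, 1.209, 1.209]
ft_force: [-0.6, -0.2, 0.2]
width: 74.4
t: 12.98
ee_pos: [521.8, 79.8, 103.0]
orientation: [-1.209, 1.209, 1.209]
ft_force: [-0.4, -0.8, -0.8]
width: 77.7
t: 13.6
ee_pos: [521.8, 79.8, 235.3]
orientation: [-1.21, 1.208, 1.209]
ft_force: [1.0, 0.3, -0.2]
width: 78.1
```

```bash
python3 -m crank '[[[-1.5,0,0],[10.5,0,0],7],[[-0.5,0,0],[10.5,0,0],6.5],[[0,0,0],[10.5,0,0],6],[[0,0,0],[10.5,0,0],6],[[0,0,0],[10.5,0,0],6]]'; python3 -m crank '[[[0,0,0],[10.5,0,0],6],[[0,0,0],[10.5,0,0],6],[[0,0,0],[0,0,0],6]]'; python3 mv.py 600.4 200 250 16; python3 - <<'E'
from h import *
b=(210,120,350,230);im=get_image("scene");c=im["pixels"][b[1]:b[3],b[0]:b[2]][:,:,::-1]
cv2.imwrite("pics/d.png",cv2.resize(c,None,fx=5,fy=5,interpolation=cv2.INTER_CUBIC))
bl=blobs(im,(0,110,40),(8,255,255),(250,165,280,195))
print(bl,[cast(im,x[0],116).round(1) for x in bl])
E
```

```text
t: 14.22
ee_pos: [521.9, 79.8, 254.2]
orientation: [-0.508, 1.509, 0.507]
ft_force: [-0.6, 0.1, -0.0]
width: 59.9
t: 14.6
ee_pos: [521.9, 79.8, 254.0]
orientation: [-0.227, 1.558, 0.227]
ft_force: [-0.6, -0.2, 0.5]
width: 60.0
t 14.6 p [521.9  79.8 254. ] f [-0.56 -0.22  0.55] w 60.0
[[ 0.001 -0.286  0.958]
 [ 0.     0.958  0.286]
 [-1.    -0.     0.001]]
shift cm (current axes) [ 0.41  9.28 10.95]
turn deg [0.6 0.1 0. ]
shift in TARGET axes [ 0.4   9.39 10.86]
[([262.8, 179.1], [255, 173, 18, 15, 126])] [array([523.2,  78.2, 116. ])]
```

View pics/d.png

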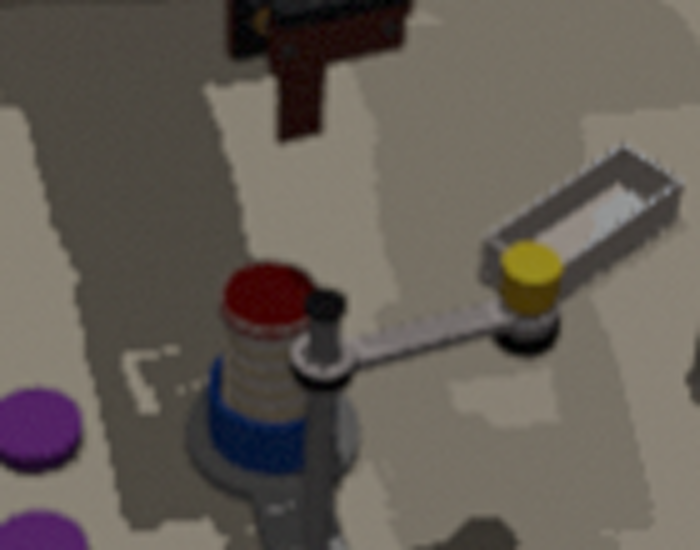

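The red dish rests level and centred on the pile, with its top at (263,179) and cast at about (523,78). The knob is still at (316,172). Moving over the knob.

```bash
python3 -m crank '[[[0,2,2.5],[0,0,0],6],[[0,3,3.5],[0,0,0],6],[[0,2.7,3.2],[0,0,0],6],[[0,1.6,1.75],[0,0,0],6],[[0,0,0],[0,0,0],6]]'; python3 -m crank '[[[1.5,0,0],[0,0,0],6],[[1,0,0],[0,0,0],6],[[0,0,0],[0,0,0],6],[[0,0,0],[0,0,0],6]]'; python3 mv.py 600.4 200 190 16; python3 - <<'E'
from h import *
for n,b in(("scene",(240,100,380,210)),("top",(130,100,260,210))):
    im=get_image(n);c=im["pixels"][b[1]:b[3],b[0]:b[2]][:,:,::-1]
    cv2.imwrite(f"pics/e{n}.png",cv2.resize(c,None,fx=5,fy=5,interpolation=cv2.INTER_CUBIC))
E
```

```text
t: 15.28
ee_pos: [600.8, 201.2, 253.0]
orientation: [-0.23, 1.558, 0.23]
ft_force: [-0.9, -1.0, -0.7]
width: 60.0
t: 15.78
ee_pos: [600.4, 199.7, 228.1]
orientation: [-0.226, 1.559, 0.226]
ft_force: [1.1, 0.6, 0.3]
width: 60.1
t 15.78 p [600.4 199.7 228.1] f [1.07 0.6  0.25] w 60.1
[[-0.    -0.284  0.959]
 [-0.     0.959  0.284]
 [-1.    -0.    -0.   ]]
shift cm (current axes) [3.81 0.03 0.01]
turn deg [ 0.5 -0.   0. ]
shift in TARGET axes [3.81 0.03 0.01]
```

View pics/escene.png

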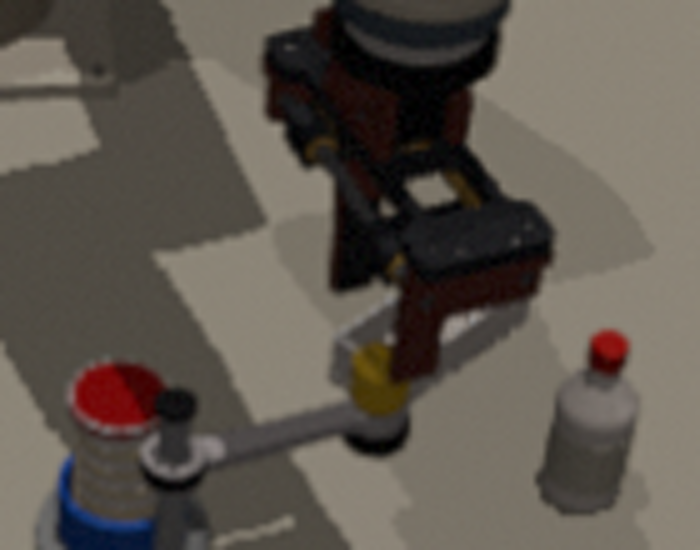

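View pics/etop.png

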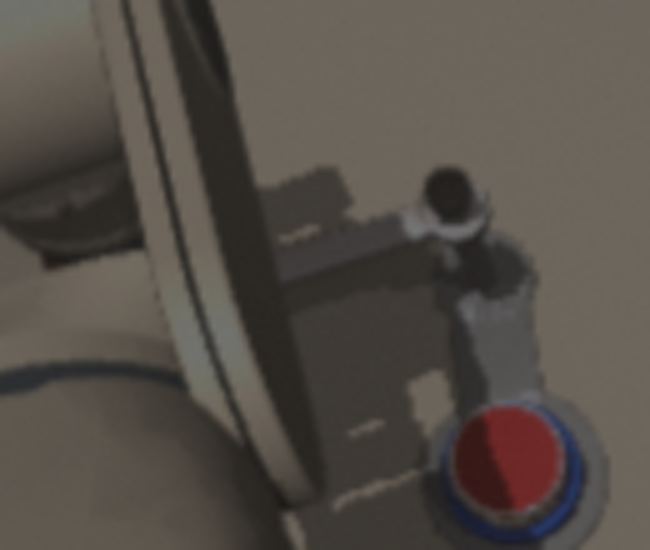

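The scene view shows the fingers flanking the knob: tips at (322,176) and (310,158), knob top at (316,172). The top view shows the red dish centred in the sleeve. Descending around the knob.

```bash
python3 -m crank '[[[1.5,0,0],[0,0,0],6],[[1.5,0,0],[0,0,0],6],[[0.8,0,0],[0,0,0],6],[[0,0,0],[0,0,0],5],[[0,0,0],[0,0,0],4.5]]'; python3 -m crank '[[[0,0,0],[0,0,0],4.5],[[0,0,0],[0,0,0],4.5]]'; python3 - <<'E'
import numpy as np
from h import *
im=get_image("top");print(cast(im,(231.0,190.6),116))
C=np.array([630.8,94.2])
# chord per 6 deg step at r=110, in tool axes of the frame before / mid
for d in(6,8):
    print(d,2*110*np.sin(np.radians(d/2)))
E
```

```text
t: 16.5
ee_pos: [600.7, 200.2, 190.1]
orientation: [-0.226, 1.559, 0.226]
ft_force: [-0.5, -1.0, -0.5]
width: 45.9
t: 16.75
ee_pos: [600.6, 200.2, 190.4]
orientation: [-0.226, 1.558, 0.226]
ft_force: [-0.4, 0.5, 0.1]
width: 45.0
[524.90835362  76.46842478 116.        ]
6 11.513910373447644
8 15.346424223707567
```

```bash
python3 -m crank '[[[0,-0.03,-0.77],[-4,0,0],4.5],[[0,-0.06,-1.15],[-6,0,0],4.5],[[0,0,0],[0,0,0],4.5],[[0,0,0],[0,0,0],4.5]]'; python3 mv.py; python3 - <<'E'
from h import *
p=get_obs()["ee_pos"][:2]-[630.8,94.2];print(np.hypot(*p),np.degrees(np.arctan2(p[1],p[0])))
E
```

```text
t: 17.3
ee_pos: [583.0, 193.1, 190.2]
orientation: [-0.361, 1.54, 0.361]
ft_force: [-0.4, -0.4, 0.6]
width: 45.1
t 17.3 p [583.  193.1 190.2] f [-0.43 -0.39  0.59] w 45.1
[[ 0.001 -0.444  0.896]
 [ 0.     0.896  0.444]
 [-1.    -0.     0.001]]
109.90275829979105 115.80565345740209
```

```bash
python3 -m crank '[[[0,-0.06,-1.15],[-6,0,0],4.5],[[0,-0.11,-1.53],[-8,0,0],4.5],[[0,-0.11,-1.53],[-8,0,0],4.5],[[0,-0.11,-1.53],[-8,0,0],4.5],[[0,-0.06,-1.15],[-6,0,0],4.5]]';python3 -m crank '[[[0,-0.03,-0.77],[-4,0,0],4.5],[[0,0,0],[0,0,0],4.5],[[0,0,0],[0,0,0],4.5]]'; python3 - <<'E'
from h import *
p=get_obs()["ee_pos"][:2]-[630.8,94.2];print(np.hypot(*p),np.degrees(np.arctan2(p[1],p[0])))
b=(210,120,350,230);im=get_image("scene");c=im["pixels"][b[1]:b[3],b[0]:b[2]][:,:,::-1]
cv2.imwrite("pics/f.png",cv2.resize(c,None,fx=5,fy=5,interpolation=cv2.INTER_CUBIC))
E
```

```text
t: 17.92
ee_pos: [534.5, 145.2, 190.2]
orientation: [-0.851, 1.397, 0.85]
ft_force: [0.7, 0.2, 0.4]
width: 45.0
t: 18.3
ee_pos: [531.2, 138.6, 190.0]
orientation: [-0.901, 1.376, 0.9]
ft_force: [-1.4, -0.4, -0.6]
width: 44.8
109.02909573705679 155.98324706598666
```

View pics/f.png

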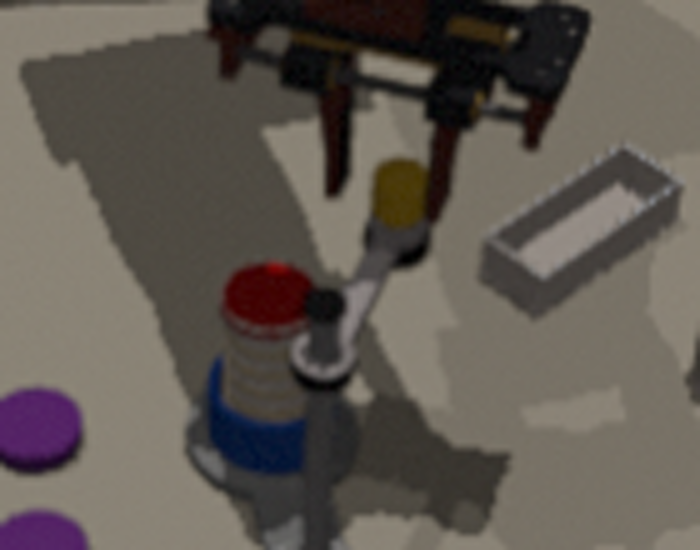

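The knob at (290,158) is being carried along by the right finger as planned. It needs about 32–36° more, with gentle steps near the stop.

```bash
python3 -m crank '[[[0,-0.03,-0.77],[-4,0,0],4.5],[[0,-0.09,-1.53],[-8,0,0],4.5],[[0,-0.05,-1.15],[-6,0,0],4.5],[[0,-0.05,-1.15],[-6,0,0],4.5],[[0,-0.03,-0.57],[-3,0,0],4.5]]';python3 -m crank '[[[0,-0.01,-0.3],[-1.6,0,0],4.5],[[0,0,0],[0,0,0],4.5],[[0,0,0],[0,0,0],4.5]]'; python3 - <<'E'
from h import *
p=get_obs()["ee_pos"][:2]-[630.8,94.2];print(np.hypot(*p),np.degrees(np.arctan2(p[1],p[0])))
b=(210,120,350,230);im=get_image("scene");c=im["pixels"][b[1]:b[3],b[0]:b[2]][:,:,::-1]
cv2.imwrite("pics/g.png",cv2.resize(c,None,fx=5,fy=5,interpolation=cv2.INTER_CUBIC))
E
```

```text
t: 18.98
ee_pos: [522.0, 87.8, 190.0]
orientation: [-1.255, 1.179, 1.255]
ft_force: [0.5, -0.3, 0.1]
width: 45.1
t: 19.35
ee_pos: [522.1, 85.1, 189.9]
orientation: [-1.274, 1.166, 1.274]
ft_force: [0.1, 0.6, 0.6]
width: 44.8
109.12716372210653 -175.21411248011995
```

View pics/g.png

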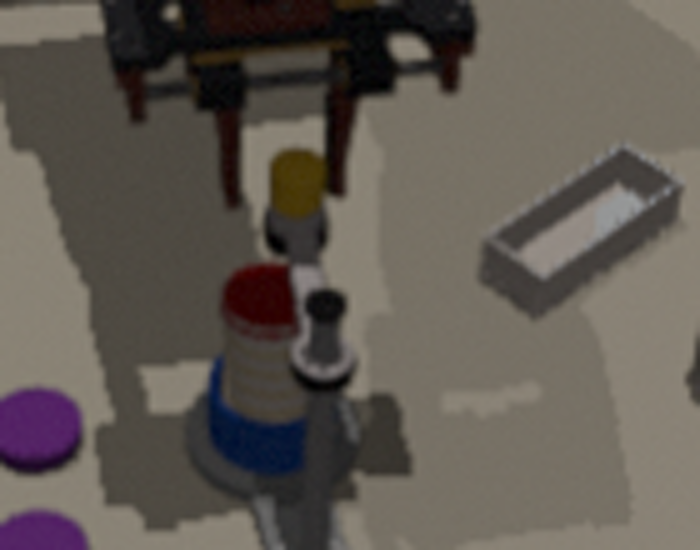

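```bash
f(){ grep -E "ee_pos|ft"; }; python3 -m crank '[[[0,0,-0.4],[-2,0,0],4.5],[[0,0,-0.4],[-1,0,0],4.5],[[0,0,0],[0,0,0],4.5]]'|f; python3 -m crank '[[[0,0,-0.2],[0,0,0],4.5],[[0,0,0],[0,0,0],4.5]]'|f; python3 -m crank '[[[0,0,-0.2],[0,0,0],4.5],[[0,0,0],[0,0,0],4.5]]'|f;python3 -m crank '[[[0,0,-0.15],[0,0,0],4.5],[[0,0,0],[0,0,0],4.5]]'|f
```

```text
ee_pos: [522.8, 76.8, 190.0]
ft_force: [0.9, -0.1, -0.0]
ee_pos: [523.2, 74.9, 190.0]
ft_force: [-0.2, 0.4, -0.2]
ee_pos: [523.3, 73.1, 189.9]
ft_force: [-0.9, 2.1, -0.1]
ee_pos: [523.3, 71.8, 189.9]
ft_force: [-2.1, 4.3, 0.3]
```

```bash
python3 -m crank '[[[0,0,0.4],[0,0,0],4.5],[[-1.5,0,0.4],[0,0,0],4.5],[[-2,0,0],[0,0,0],3],[[-0.5,0,0],[0,0,0],1],[[0,0,0],[0,0,0],0]]'; python3 -m crank '[[[0,0,0],[0,0,0],0],[[0,0,0],[0,0,0],0],[[0,0,0],[0,0,0],0]]'; python3 mv.py 522.3 79.5 215; python3 - <<'E'
from h import *
b=(210,100,350,210);im=get_image("scene");c=im["pixels"][b[1]:b[3],b[0]:b[2]][:,:,::-1]
cv2.imwrite("pics/i.png",cv2.resize(c,None,fx=5,fy=5,interpolation=cv2.INTER_CUBIC))
bl=blobs(im,(22,120,60),(34,255,255),(250,130,290,175));print(bl)
E
```

```text
t: 21.15
ee_pos: [522.9, 79.4, 230.6]
orientation: [-1.313, 1.138, 1.311]
ft_force: [0.1, 0.2, -0.4]
width: 18.4
t: 21.52
ee_pos: [522.3, 79.3, 229.6]
orientation: [-1.312, 1.14, 1.313]
ft_force: [-0.4, -0.0, -0.7]
width: 0.2
t 21.52 p [522.3  79.3 229.6] f [-0.43 -0.04 -0.69] w 0.2
[[-0.001 -0.99  -0.141]
 [-0.    -0.141  0.99 ]
 [-1.     0.001 -0.   ]]
shift cm (current axes) [ 1.46 -0.    0.02]
[([265.1, 156.5], [261, 150, 10, 14, 100])]
```

View pics/i.png

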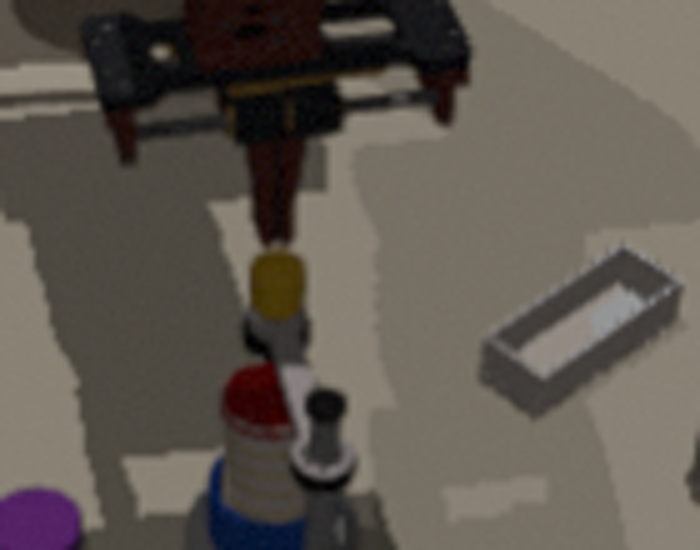

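The arm is at its stop, with the knob at (265,155) directly under the closed fingertips. Pressing down, with a check of the force around first contact.

```bash
f(){ grep -E "ee_pos|ft"; }; python3 -m crank '[[[1,0,0],[0,0,0],0],[[0.5,0,0],[0,0,0],0],[[0.2,0,0],[0,0,0],0],[[0,0,0],[0,0,0],0]]'|f; python3 -m crank '[[[0.2,0,0],[0,0,0],0],[[0.2,0,0],[0,0,0],0],[[0.2,0,0],[0,0,0],0],[[0.2,0,0],[0,0,0],0]]'|f; python3 -m crank '[[[0.3,0,0],[0,0,0],0],[[0.3,0,0],[0,0,0],0],[[0.3,0,0],[0,0,0],0]]'|f
```

```text
ee_pos: [522.5, 79.4, 212.7]
ft_force: [-0.4, 0.8, -0.1]
ee_pos: [522.4, 79.4, 205.1]
ft_force: [-3.1, -0.6, 4.2]
ee_pos: [522.4, 79.4, 195.7]
ft_force: [-2.0, -0.2, 4.8]
```

```bash
f(){ grep -E "ee_pos|ft"; }; python3 -m crank '[[[0.3,0,0],[0,0,0],0],[[0.3,0,0],[0,0,0],0],[[0.3,0,0],[0,0,0],0],[[0.3,0,0],[0,0,0],0],[[0.3,0,0],[0,0,0],0]]'|f; python3 -m crank '[[[0.3,0,0],[0,0,0],0],[[0.2,0,0],[0,0,0],0],[[0.1,0,0],[0,0,0],0]]'|f; for i in 1 2; do python3 -m crank '[[[0.1,0,0],[0,0,0],0]]'|f; done
```

```text
ee_pos: [522.4, 79.4, 180.7]
ft_force: [-3.5, -1.0, 5.4]
ee_pos: [522.5, 79.4, 174.8]
ft_force: [-3.4, -0.6, 4.6]
ee_pos: [522.5, 79.4, 173.9]
ft_force: [-2.3, 0.8, 4.4]
ee_pos: [522.5, 79.4, 172.9]
ft_force: [-2.5, -0.2, 3.4]
```

```bash
f(){ grep -E "ee_pos|ft"; }; for i in 1 2 3 4; do python3 -m crank '[[[0.1,0,0],[0,0,0],0]]'|f; done
```

```text
ee_pos: [522.5, 79.4, 171.9]
ft_force: [-3.1, -0.3, 5.2]
ee_pos: [522.5, 79.4, 170.9]
ft_force: [-2.4, -1.0, 3.6]
ee_pos: [522.5, 79.4, 169.9]
ft_force: [-2.8, -0.3, 4.9]
ee_pos: [522.5, 79.4, 168.9]
ft_force: [-2.6, -0.6, 5.7]
```

```bash
f(){ grep -E "ee_pos|ft"; }; for i in 1 2; do python3 -m crank '[[[0.1,0,0],[0,0,0],0]]'|f; done; python3 -m crank '[[[0,0,0],[0,0,0],0]]'|f
```

```text
ee_pos: [522.6, 79.4, 168.0]
ft_force: [-3.6, -1.3, 5.4]
ee_pos: [522.6, 79.4, 167.2]
ft_force: [-3.4, -0.1, 8.0]
ee_pos: [522.6, 79.4, 167.2]
ft_force: [-3.3, 0.9, 7.1]
```

```bash
f(){ grep -E "ee_pos|ft"; }; python3 -m crank '[[[0.05,0,0],[0,0,0],0],[[0,0,0],[0,0,0],0]]'|f; for i in 1 2 3; do python3 -m crank '[[[0,0,0],[0,0,0],0]]'|f; done
```

```text
ee_pos: [522.7, 79.4, 166.8]
ft_force: [-3.8, -0.1, 7.8]
ee_pos: [522.7, 79.4, 166.8]
ft_force: [-4.7, -0.2, 9.0]
ee_pos: [522.7, 79.4, 166.8]
ft_force: [-4.2, -0.5, 7.5]
ee_pos: [522.7, 79.4, 166.8]
ft_force: [-3.7, -0.6, 7.6]
```

The press reads about 8 N against a 4.6 N sliding baseline, so roughly 3.4 N is on the pad. Lifting off, then checking.

```bash
python3 -m crank '[[[-0.2,0,0],[0,0,0],0],[[-0.5,0,0],[0,0,0],0],[[-2,0,0],[0,0,0],0],[[-4,0,0],[0,0,0],0],[[-4,0,0],[0,0,0],0]]'; python3 -m crank '[[[-3,0,0],[0,0,0],0],[[0,4,0],[0,0,0],0],[[0,5,0],[0,0,0],0],[[0,4,0],[0,0,0],0],[[0,0,0],[0,0,0],0]]'; python3 - <<'E'
from h import *
for n,b in(("scene",(210,120,350,230)),("top",(160,110,290,220))):
    im=get_image(n);c=im["pixels"][b[1]:b[3],b[0]:b[2]][:,:,::-1]
    cv2.imwrite(f"pics/j{n}.png",cv2.resize(c,None,fx=5,fy=5,interpolation=cv2.INTER_CUBIC))
    cv2.imwrite(f"pics/jfull{n}.png",im["pixels"][:,:,::-1])
E
```

```text
t: 26.32
ee_pos: [522.7, 79.4, 274.5]
orientation: [-1.313, 1.139, 1.313]
ft_force: [0.7, -0.8, -0.1]
width: 0.2
t: 26.95
ee_pos: [392.0, 60.9, 303.7]
orientation: [-1.313, 1.138, 1.312]
ft_force: [0.3, 0.3, 0.3]
width: 0.7
```

View pics/jscene.png

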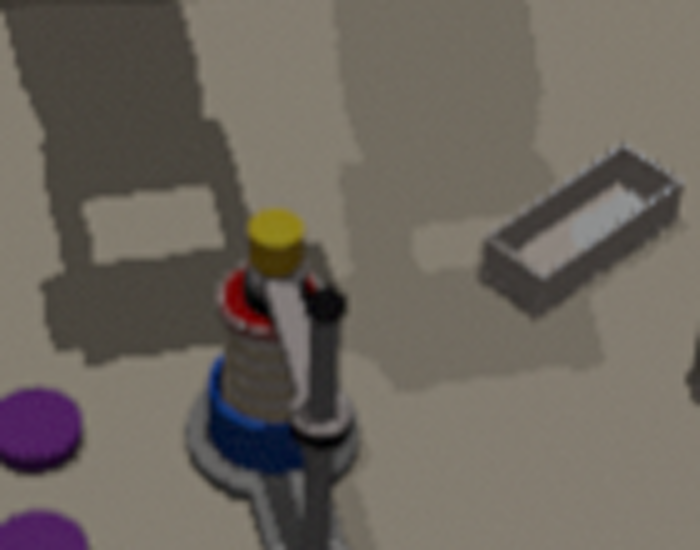

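View pics/jtop.png

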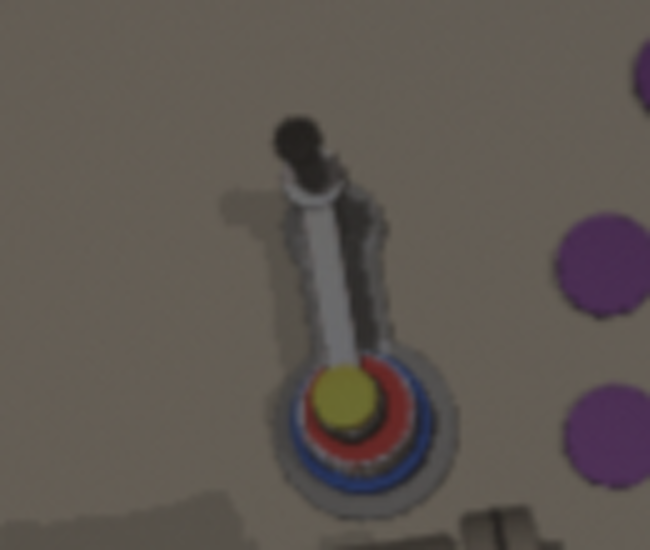

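View pics/jfullscene.png

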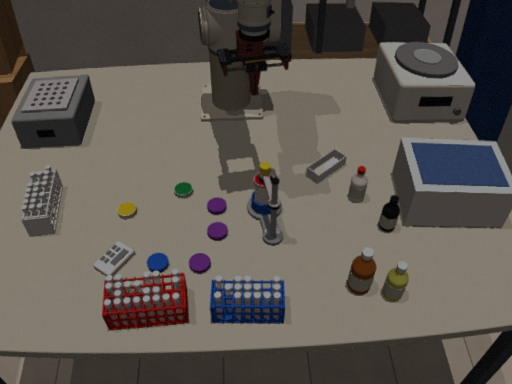

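The pad is on the red dish, the knob is over the pile (scene (265,166), top (228.7,189)), and the bystanders look unmoved. One numeric check before handing in.

```bash
python3 - <<'E'
from h import *
S=get_image("scene");T=get_image("top")
k,e=tri(S,(265.0,165.4),T,(228.7,189.0));print("knob",k.round(1),e)
d=cast(T,((358+.5)/5-.5+160,(411+.5)/5-.5+110),114);print("dish top view",d.round(1))
v=k[:2]-[630.8,94.2];w=np.array([521.8,79.5])-[630.8,94.2];print(np.arctan2(w[0]*v[1]-w[1]*v[0],w@v))
E
```

```text
knob [523.4  81.  165.9] 4.695220843715757
dish top view [522.2  76.2 114. ]
-0.011511209248192827
```

```bash
python3 - <<'E'
from workcell import *
print(close_job())
E
```

```text
the job is handed in; nothing more can be done
None
```

I put the red dish on the pile, swung the hold-down arm to its stop and pressed its pad onto the dish. I then handed the job in at about 27 s of the 61 s allowed; it reports no verdict.

- **Placing the dish:** I felt it touch the pile at a fingertip height of about 103.5 mm. The force peaked at about 3.8 N, and I eased it to about 1.5 N before letting go.
- **Swinging the arm:** I pushed the knob until it met the stop with about 4 N. The last check put the arm about 0.01 rad from its stop.
- **Pressing the pad:** I pushed the knob down to about 8 N, against about 4.6 N just to slide the clamp. That leaves roughly 3.4 N on the dish. I inferred this from the wrist force and couldn't measure it after letting go.
- **Last pictures:** They show the dish level under the pad, the gripper clear, and the other dishes and bench items apparently where they were; I checked those by eye only.
- **Where the checks disagreed:** The two cameras differ by 3–5 mm for some points. By the top camera the dish centre is about 3 mm off my estimate of the pile axis, while the scene camera put it within about 2 mm before the arm went over it. Both are inside the 10 mm limit.

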